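# Empty the steel pot of dropper bottles and stand it on its base plate

### The arm

A 6-joint arm with a two-finger parallel gripper is mounted at the origin on a cart in front of the work surface, level with it; the furniture and walls round the work are solid. World frame = base frame: x ahead of the robot, y to its left, z up, the work surface at z = 0. Lengths are in m, angles in rad, forces in N, time in s.
With the tool pointing down it reaches from about 0.25 to 0.775 m from the base axis. Payload 4 kg.
Tool frame: the origin (TCP) lies at the very end of the fingers, on their centre line; the grasp point (between the pads) lies 19 mm behind it (robot.pinch_z is the distance from the TCP to the grasp point, in m); z points along the fingers, y is the direction in which the jaws open and shut (so a half turn about z gives the same grasp; the last joint's range is limited). The gripper opens to 94 mm and grips with 3 to 60 N. Pads are 16 mm wide; open, the fingers measure 119 mm over their backs; the gripper's body (75 mm by 177 mm) begins 78 mm behind the grasp point.
Start: joints at [-1.397, 0.087, 1.371, -0, 1.684, -0.103], TCP at [0.15, -0.529, 0.206] pointing down, gripper open.
Joint ranges: [-3.1, 3.1], [-0.76, 2.03], [0.27, 2.55], [-1.08, 4.22], [0.17, 2.65], [-2.57, 2.57]. Speed limits (rad/s): [2.79, 2.79, 3.14, 3.14, 3.14, 3.14].

### API

Orientations are given as a unit quaternion [w, x, y, z].
In Python, from rig import robot gives the robot as it stands.
- The arm moves only by the tool jog_arm, never from a script. Its argument "rows" is a list of rows, each an object with "slide": the shift along the tool's x, y, z in mm, a list of three; "dr": the turn, a rotation vector about the tool's x, y, z in degrees, a list of three. A call has 1 to 12 rows; each row is the pose to reach, as a shift and turn from the pose measured when the call began, along the tool's axes at that moment; what a row does not reach only later rows make up. A row lasts 1/12 s, in which the tool goes at most 41.7 mm and 7.16 degrees, less where a joint would pass 70% of its speed; a pose out of reach is approached as far as the arm can. A call with a gripper value outside its range is refused whole. "fingers" is the finger opening in mm, from 0 to 94, set as the call begins (left out, the last holds). The fingers move at their own pace and stop on an object; "newtons" is the grip in N (left out, the last holds). Time passes only in rows, so rows that repeat a pose let the fingers close. It gives the time, the measured TCP pose, the force and the opening at its end, in the units of the state.
- robot.sense(): the state, without advancing time (a new reading comes with each control period).
- robot.capture(name): name is "scene" or "side" or "wrist"; returns the picture (420x560x3 uint8, red, green, blue); there is no depth.
- robot.calibration(name): a dict with "K" (3x3 intrinsics, pixels), "R" (3x3) and "t" (3): a world point X has camera coordinates R X + t; the wrist camera has in their place "tool_from_camera" (4x4, takes a point from camera to tool coordinates, whose origin is the TCP and whose axes are the flange's). Camera axes: x right, y down, z forward; pixel columns grow to the right and rows downward; lengths in m; the calibration is good to about 2 mm. A picture is of the moment at which its call begins: read the wrist's pose just before it. calibration takes no time and is no camera call.
- robot.finish_job(): hands the job in, once; it reports no verdict.
The state is a dict: "t": time; "joint_positions": joint angles; "qvel": joint speeds; "effort": joint torques, N m; "ee_pos": TCP position; "tool_rot": TCP orientation; "contact_force": force on the tool from outside, world axes, zero at the start; "torque": the same for the moment, N m; "opening": finger opening in m.
Only numpy, scipy, OpenCV 4.12 (cv2) and the standard library are available. Lean on these libraries where they do the work, as an engineer would, in place of code of your own. Each camera call takes 0.05 s, during which the arm holds its last target. There are 200 camera calls.

### The job

Take the steel pot by its handle, carry it over the white tray and tip it until all three dropper bottles have dropped out into the tray. Then stand the empty pot upright, gently and centred, on the round base plate and let go; do not drop it, and leave the other things on the desk where they are.

Things in the scene. Friction and masses are not known exactly. Their poses are not given: they have to be found in the camera images.
- pot: Loose open pot of plain polished steel, flared: outside 72 mm across at its flat base, 120 mm at the rim, 60 mm high, wall 3 mm, floor 4 mm, about 0.2 kg. Origin: centre of the underside; z up to the mouth. A straight bar handle, 14 x 14 mm square, sticks out level towards the pot's -x, to 156 mm from the pot's axis, its centre line 50 mm above the underside.
- pot_handle (a point): On the handle's centre line, 110 mm from the pot's axis: a good place to grip. Axes as the pot's; the bar runs along x. The square bar is set on edge (a diamond): its flats face 45 degrees up and down, to +y and -y, so parallel jaws seat only with the tool leaning 45 degrees to the +y or -y side.
- bottle0: Dropper bottle of smooth white plastic, 26 mm across, 62 mm long with its narrower cap, 20 g. Starts standing in the pot with two more, all alike, tops 6 mm above the rim. Origin: centre of its underside; z towards the cap. The bottles slide easily on the steel and leave when it is tipped about 90 degrees or a little more; if one stays, tip farther or rock the pot.
- bottle1: Second dropper bottle, as bottle0.
- bottle2: Third dropper bottle, as bottle0.
- tray: Fixed white open tray with upright walls, empty at the start. Outside 212 mm along its x, 134 mm along its y and 72 mm high; inside 204 x 126 mm, floor 3 mm. Origin: centre of the underside; its long x axis lies roughly along the world's y.
- stand_top (a point): Centre of the flat top of the fixed round base plate for the pot: dark steel with a rubber top, 114 mm across, top 10 mm above the desk.
- strip_bottle: Bystander: white bottle with a black cap, 50 mm across and 133 mm tall, loose; leave it alone. Origin: centre of its underside.
- marker: Bystander: black marker pen, 138 mm long, lying loose on the desk; leave it alone.
- pot_rim (a point): Centre of the pot's mouth, 60 mm above its underside. Gripped with the tool leaning away from the side it is poured to, the pot can be tipped 90 degrees about the bar, the tool then leaning 45 degrees the other way.
- stand: The round base plate itself; origin: centre of its underside, on the desk.
Not all that is in view belongs to the job. Leave any red look-alike of the stand alone.

How it is judged:
By the outcome, as a careful person would: the job done as asked, in the order asked, and still so for the second after the job is handed in, with the robot touching nothing.
It also fails if it takes over 58 s, if anything falls off the work surface, if the arm or the gripper's body presses on something with over 40 N, if the wrist force passes 120 N, or if a joint passes its speed limit or range.

## Working session

There is one attempt and no reset: what is moved stays moved. The work goes in short steps, Python scripts to look and compute and a tool call to move; the robot and the scene stay as the last step left them, time stands still between calls to the robot, and variables do not carry over. Pictures are saved under pics/ and viewed, about 8 in all and at most 12, crops included, and the job is handed in when it is done.

Besides the shell and the picture viewer there is one more tool, called in YAML: its name, and indented under it one key for each argument. jog_arm: Moves the arm, as the interface text tells. Its arguments: {"type":"object","properties":{"rows":{"type":"array","items":{"type":"object","properties":{"slide":{"type":"array","items":{"type":"number"}},"dr":{"type":"array","items":{"type":"number"}}}}},"fingers":{"type":"number"},"newtons":{"type":"number"}},"required":["rows"]}

```bash
ls; mkdir -p pics
python3 - <<'E'
from rig import robot
import cv2,numpy as np
for n in("scene","side"):
    cv2.imwrite(f"pics/{n}0.png",robot.capture(n)[:,:,::-1])
    c=robot.calibration(n);print(n,c)
print(robot.calibration("wrist"),robot.pinch_z);print(robot.sense())
E
```

```text
pics
scene {'K': array([[490.7727273 ,   0.        , 282.57920074],
       [  0.        , 490.7727273 , 200.02115196],
       [  0.        ,   0.        ,   1.        ]]), 'R': array([[-0.9221817 , -0.38675378, -0.00155778],
       [-0.31873844,  0.76227388, -0.56333325],
       [ 0.21905871, -0.51899909, -0.82622831]]), 't': array([0.52584674, 0.17101457, 1.57419978])}
side {'K': array([[392.04268258,   0.        , 274.34945964],
       [  0.        , 392.04268258, 208.86427816],
       [  0.        ,   0.        ,   1.        ]]), 'R': array([[-0.79576038, -0.60558161, -0.0060268 ],
       [-0.43823162,  0.58266684, -0.68443583],
       [ 0.41799337, -0.54200578, -0.7290482 ]]), 't': array([0.48838313, 0.24482468, 1.08499079])}
{'K': array([[301.53868067,   0.        , 277.77897891],
       [  0.        , 301.53868067, 206.01118032],
       [  0.        ,   0.        ,   1.        ]]), 'tool_from_camera': array([[-6.80177190e-04, -9.69245378e-01, -2.46095377e-01,
         7.04780811e-02],
       [ 9.99999768e-01, -6.65560974e-04, -1.42567223e-04,
        -4.42142122e-04],
       [-2.56088568e-05, -2.46095417e-01,  9.69245606e-01,
        -1.81004897e-01],
       [ 0.00000000e+00,  0.00000000e+00,  0.00000000e+00,
         1.00000000e+00]])} 0.0188
{'t': 0.1, 'joint_positions': array([-1.39714722e+00,  8.79038856e-02,  1.37208615e+00, -1.49345128e-05,
        1.68363533e+00, -1.03080061e-01]), 'qvel': array([ 0.00069059, -0.00147316, -0.00367407,  0.00204568,  0.0001188 ,
       -0.00017193]), 'effort': array([ 2.11857252e-03, -3.41252553e+01, -3.03300655e+01,  7.19745504e-02,
        3.04108928e-02, -9.51707671e-05]), 'ee_pos': array([ 0.15017973, -0.52857717,  0.2044174 ]), 'tool_rot': array([-1.01546206e-03,  9.90442486e-01,  1.37922616e-01, -4.32702107e-05]), 'contact_force': array([0.89141523, 0.25654426, 0.65673014]), 'torque': array([ 0.02603309, -0.04079356,  0.04023347]), 'opening': 0.09387852422763134}
```

View pics/scene0.png

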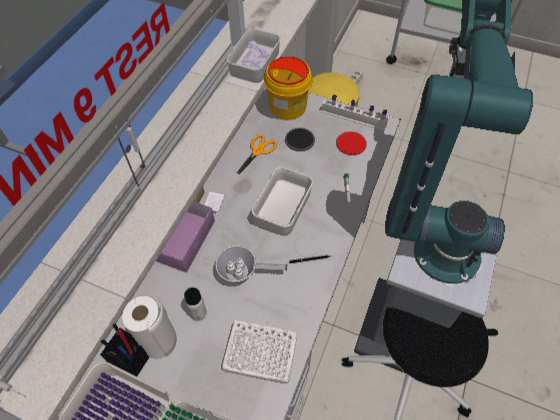

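View pics/side0.png

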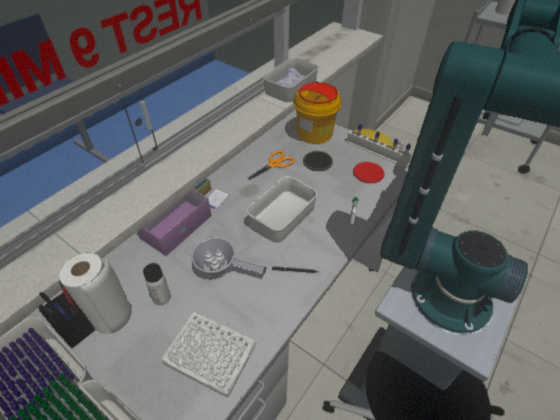

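The scene view shows the pot at (236,265) with three bottles and its handle running to (287,267). The tray is at (282,200) and the strip bottle at (195,303). The marker, at (310,259), lies close beyond the handle tip.

Possible mix-ups:
- **Stand:** the dark disc at (299,139) or the red look-alike at (351,143). I choose the dark one.
- **Pot:** only the steel one with a handle fits. The yellow bucket at (288,85) doesn't.
- **Tray:** the white open tray at (282,200), the white rack at (260,350) or the bin at (253,53). I choose the tray at (282,200).

```bash
cat > h.py <<'E'
from rig import robot
import cv2,numpy as np
from scipy.spatial.transform import Rotation as Ro
def cam(n):
    c=robot.calibration(n)
    if n!="wrist": return c["K"],c["R"],c["t"]
    s=robot.sense();q=s["tool_rot"];R=Ro.from_quat([q[1],q[2],q[3],q[0]]).as_matrix()
    T=c["tool_from_camera"];Rw=R@T[:3,:3];tw=R@T[:3,3]+s["ee_pos"]
    return c["K"],Rw.T,-Rw.T@tw
def onz(cm,p,z):
    K,R,t=cm;p=np.atleast_2d(p).astype(float)
    d=(R.T@np.linalg.inv(K)@np.c_[p,np.ones(len(p))].T).T;o=-R.T@t
    return o+d*((z-o[2])/d[:,2])[:,None]
def proj(cm,X):
    K,R,t=cm;x=(K@(R@np.atleast_2d(X).T+t[:,None])).T
    return x[:,:2]/x[:,2:]
def pose():
    s=robot.sense();q=s["tool_rot"];return s,Ro.from_quat([q[1],q[2],q[3],q[0]]).as_matrix()
E
python3 - <<'E'
from h import *
for n,b in(("scene",(299,139)),("side",(318,160))):
    im=cv2.imread(f"pics/{n}0.png");cm=cam(n)
    g=im.max(2)
    m=np.uint8(g<75); k,l,st,ce=cv2.connectedComponentsWithStats(m)
    i=l[b[1],b[0]];pts=np.argwhere(l==i)[:,::-1]
    P=onz(cm,pts,.01);print(n,"stand",P.mean(0),np.ptp(P,axis=0),len(pts))
rough={"scene":dict(pot=(236,261),tip=(287,267)),"side":dict(pot=(213,254),tip=(265,268))}
for n in rough:
    cm=cam(n)
    print(n,onz(cm,rough[n]["pot"],.06),onz(cm,rough[n]["tip"],.05))
im=cv2.imread("pics/scene0.png")[170:330,180:340];im2=cv2.imread("pics/side0.png")[165:325,170:330]
cv2.imwrite("pics/crop1.png",np.hstack([cv2.resize(a,(400,400),interpolation=cv2.INTER_CUBIC) for a in(im,im2)]))
E
```

```text
scene stand [ 0.61087979 -0.25916879  0.01      ] [0.10791969 0.1108473  0.        ] 507
side stand [ 0.60882061 -0.26056469  0.01      ] [1.04577722e-01 1.09904461e-01 2.22044605e-16] 431
scene [[0.59318308 0.31138048 0.06      ]] [[0.44419623 0.26553351 0.05      ]]
side [[0.59217195 0.31644078 0.06      ]] [[0.44865082 0.25956223 0.05      ]]
```

View pics/crop1.png

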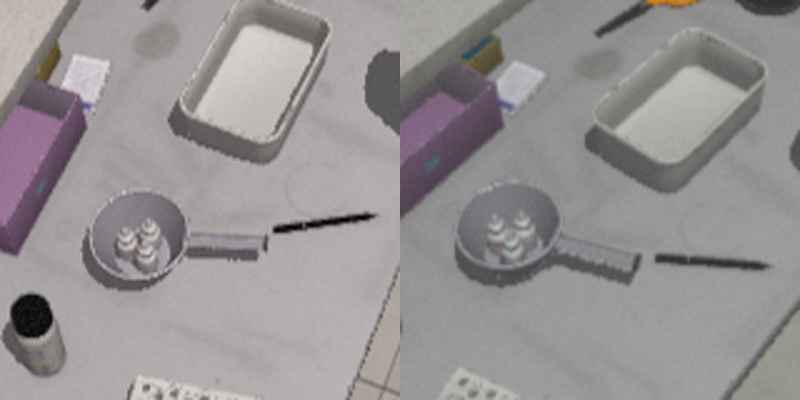

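```bash
cat >> h.py <<'E'
def go(p,Rt):
    """slide mm / dr deg from the present pose to TCP p, orientation Rt"""
    s,R=pose()
    return np.round(R.T@(np.array(p)-s["ee_pos"])*1e3,1),np.round(Ro.from_matrix(R.T@Rt).as_rotvec(degrees=True),2)
def tool(yaw,lean):
    """tool x at yaw (deg, pot +x); lean deg: body towards pot +y for positive"""
    a=np.radians(yaw);x=np.array([np.cos(a),np.sin(a),0]);y=np.array([-np.sin(a),np.cos(a),0]);l=np.radians(lean)
    z=-np.sin(l)*y-np.cos(l)*np.array([0,0,1.]);return np.c_[x,np.cross(z,x),z]
def tcp(g,Rt,back=0.): return np.array(g)+Rt[:,2]*(robot.pinch_z-back)
E
python3 - <<'E'
from h import *
A,B=cam("scene"),cam("side")
def tri(a,b):
    def P(c): return c[0]@np.c_[c[1],c[2]]
    X=cv2.triangulatePoints(P(A),P(B),np.array(a,float).reshape(2,1),np.array(b,float).reshape(2,1));return (X[:3]/X[3]).ravel()
f=lambda p:(180+p[0]/2.5,170+p[1]/2.5)
g=lambda p:(170+(p[0]-400)/2.5,165+p[1]/2.5)
for n,a,b,z in(("rim",(139,231),(509,227),.06),("tip",(266,242),(638,263),.05),("t1",(236,0),(687,30),.072),("t2",(328,22),(766,68),.072),("t3",(281,143),(677,165),.072),("t4",(181,100),(592,106),.072),("mk0",(273,230),(656,260),.006),("mk1",(376,214),(770,266),.006)):
    print(n,onz(A,f(a),z)[0],onz(B,g(b),z)[0],tri(f(a),g(b)))
print("bucket",onz(A,(288,115),0),"rack",onz(A,(355,112),.05),onz(A,(382,128),.0))
E
```

```text
rim [0.59223519 0.31612592 0.06      ] [0.58643833 0.32003914 0.06      ] [0.59767852 0.30952968 0.04170528]
tip [0.4461371  0.26561551 0.05      ] [0.44365889 0.26500497 0.05      ] [0.4478261  0.26081955 0.04061779]
t1 [ 0.61980153 -0.04635302  0.072     ] [ 0.61342825 -0.05844814  0.072     ] [ 0.62133918 -0.05853837  0.06215997]
t2 [ 0.49061837 -0.05976951  0.072     ] [ 0.48839468 -0.06089846  0.072     ] [ 0.49157025 -0.06463545  0.06634449]
t3 [0.47747684 0.14084721 0.072     ] [0.48283474 0.13980965 0.072     ] [0.47363096 0.15164953 0.09043881]
t4 [0.6208421  0.13068323 0.072     ] [0.62501207 0.12662285 0.072     ] [0.61646432 0.13725799 0.085141  ]
mk0 [0.4526161 0.2262938 0.006    ] [0.44882152 0.22604661 0.006     ] [ 0.45537746  0.21854312 -0.00928505]
mk1 [0.34016445 0.15460784 0.006     ] [0.33797068 0.15288284 0.006     ] [ 0.34070228  0.14957173 -0.00179468]
bucket [[ 0.70120889 -0.36711771  0.        ]] rack [[ 0.45497381 -0.43430462  0.05      ]] [[ 0.3430749  -0.44265009  0.        ]]
```

Run:
```python
from h import *
print(go((.40,-.30,.30),tool(19.4,0)))
R=tool(19.4,45);p=tcp((.486,.2795,.05),R,.13);print(p,go(p,R),go((.42,.20,.30),tool(19.4,45)))
```

```text
(array([ 302.8, -151.8,  -95.2]), array([-0.12, -0.01, -3.54]))
[0.45988208 0.35366586 0.12863027] (array([ 538.9, -763.9,   77.4]), array([-45.1 ,   1.38,  -3.37])) (array([ 458.6, -627.3,  -94.2]), array([-45.1 ,   1.38,  -3.37]))
```

jog_arm:
  rows:
    - {"slide": [60,-30,-95],"dr": [0,0,0]}
    - {"slide": [120,-60,-95],"dr": [0,0,0]}
    - {"slide": [180,-90,-95],"dr": [0,0,-1]}
    - {"slide": [240,-120,-95],"dr": [0,0,-2]}
    - {"slide": [303,-152,-95],"dr": [0,0,-3.5]}
    - {"slide": [340,-250,-95],"dr": [0,0,-3.5]}
    - {"slide": [380,-350,-95],"dr": [0,0,-3.5]}
    - {"slide": [400,-420,-95],"dr": [0,0,-3.5]}
    - {"slide": [420,-500,-95],"dr": [-7,0,-3.5]}
    - {"slide": [440,-560,-95],"dr": [-14,0,-3.5]}
    - {"slide": [458,-627,-94],"dr": [-21,0,-3.5]}
    - {"slide": [458,-627,-94],"dr": [-28,1,-3.5]}

```text
t: 1.1
ee_pos: [0.3618, -0.1481, 0.2924]
tool_rot: [0.208, 0.964, 0.164, 0.033]
contact_force: [0.5, 0.5, -0.1]
opening: 0.0939
```

Run:
```python
from h import *
R=tool(19.4,45);p=tcp((.486,.2795,.05),R,.13);print(p,go(p,R),go((.42,.20,.30),R));s=robot.sense();print(s["t"],s["ee_pos"],s["joint_positions"],s["qvel"])
```

```text
[0.45988208 0.35366586 0.12863027] (array([ 259.1, -468.9,  -34. ]), array([-20.66,   0.34,   0.08])) (array([ 169.8, -278.3, -135.3]), array([-20.66,   0.34,   0.08]))
1.1 [ 0.36180466 -0.14805958  0.29237295] [-0.215068   -0.4515331   1.71494078 -0.36261286  1.64499785  0.94818116] [ 1.95858903 -0.38147557  0.52584617 -1.22454057 -0.26485459  1.74734664]
```

jog_arm:
  rows:
    - {"slide": [170,-278,-135],"dr": [-21,0,0]}
    - {"slide": [170,-278,-135],"dr": [-21,0,0]}
    - {"slide": [170,-278,-135],"dr": [-21,0,0]}
    - {"slide": [170,-278,-135],"dr": [-21,0,0]}
    - {"slide": [170,-278,-135],"dr": [-21,0,0]}
    - {"slide": [170,-278,-135],"dr": [-21,0,0]}
    - {"slide": [259,-469,-34],"dr": [-20.7,0,0]}
    - {"slide": [259,-469,-34],"dr": [-20.7,0,0]}
    - {"slide": [259,-469,-34],"dr": [-20.7,0,0]}
    - {"slide": [259,-469,-34],"dr": [-20.7,0,0]}
    - {"slide": [259,-469,-34],"dr": [-20.7,0,0]}
    - {"slide": [259,-469,-34],"dr": [-20.7,0,0]}
  fingers: 45

```text
t: 2.1
ee_pos: [0.4412, 0.2688, 0.1745]
tool_rot: [0.378, 0.91, 0.156, 0.061]
contact_force: [0.4, 1.0, 0.4]
opening: 0.0449
```

jog_arm:
  rows:
    - {"slide": [0,0,0],"dr": [0,0,0]}
    - {"slide": [0,0,0],"dr": [0,0,0]}
    - {"slide": [0,0,0],"dr": [0,0,0]}

```text
t: 2.35
ee_pos: [0.4411, 0.2683, 0.1743]
tool_rot: [0.379, 0.91, 0.156, 0.061]
contact_force: [0.1, -0.4, -0.2]
opening: 0.0448
```

Run:
```python
from h import *
c=cam("wrist");im=robot.capture("wrist");cv2.imwrite("pics/w1.png",im[:,:,::-1])
R=tool(19.4,45);p=tcp((.486,.2795,.05),R,.13);print(p,go(p,R));s=robot.sense();print(s["t"],s["ee_pos"],s["joint_positions"])
print(proj(c,[(.486,.2795,.05),(.4445,.2655,.05),(.590,.316,.06),(.533,.297,.05)]))
```

```text
[0.45988208 0.35366586 0.12863027] (array([ 46.1, -85.8, -19.9]), array([0.07, 0.33, 0.13]))
2.4 [0.44124485 0.26808782 0.17557617] [ 0.85699496  0.29776768  1.39057576 -0.68897903  1.84468303  2.03213729]
[[181.52997599 156.42323449]
 [184.55552483 204.15941041]
 [177.17210132  14.0272618 ]
 [176.03905496  96.74706851]]
```

View pics/w1.png

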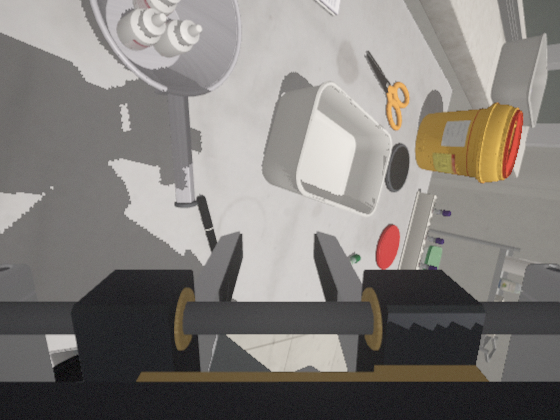

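The wrist view shows the handle tip at (187,204), the bar meeting the pot at (180,95), and the marker end at (203,198). The bar sits about 3 px right of my prediction, roughly 3 mm. I'll go to the standoff and check from there.

jog_arm:
  rows:
    - {"slide": [15,-29,-20],"dr": [0,0,0]}
    - {"slide": [31,-57,-20],"dr": [0,0.3,0]}
    - {"slide": [46,-83,-10],"dr": [0,0.3,0]}
    - {"slide": [46,-83,10],"dr": [0,0.3,0]}
    - {"slide": [46,-83,20],"dr": [0,0.3,0]}
    - {"slide": [46,-83,20],"dr": [0,0.3,0]}
    - {"slide": [46,-83,20],"dr": [0,0.3,0]}

```text
t: 2.98
ee_pos: [0.47, 0.324, 0.1048]
tool_rot: [0.377, 0.911, 0.155, 0.065]
contact_force: [-0.1, 0.6, 0.4]
opening: 0.0449
```

Run:
```python
from h import *
c=cam("wrist");im=robot.capture("wrist");cv2.imwrite("pics/w2.png",im[:,:,::-1])
R=tool(19.4,45);p=tcp((.486,.2795,.05),R,0);print(p,go(p,R));s=robot.sense();print(s["t"],s["ee_pos"],s["joint_positions"])
print(proj(c,[(.486,.2795,.05),(.4445,.2655,.05),(.590,.316,.06),(.533,.297,.05)]))
```

```text
[0.49041562 0.26696117 0.03670639] (array([-0.2, -5.1, 91.8]), array([-0.04, -0.08, -0.08]))
3.0333 [0.47011582 0.32471282 0.10529988] [ 0.88075482  0.4794431   1.29043498 -0.66954306  1.78885943  2.10702022]
[[270.57706098 212.51324824]
 [270.43565908 259.27811782]
 [278.83495791  74.81640866]
 [269.39171868 154.31144748]]
```

View pics/w2.png

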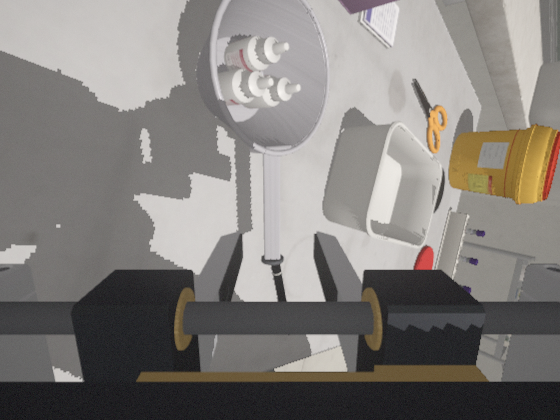

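The bar runs straight down the picture at column 272, from (272,152) to its tip at (272,258), so yaw is fine. It needs about −5 mm in tool y. I'll advance partway and measure again.

jog_arm:
  rows:
    - {"slide": [0,-5,15],"dr": [0,0,0]}
    - {"slide": [0,-5,30],"dr": [0,0,0]}
    - {"slide": [0,-5,45],"dr": [0,0,0]}
    - {"slide": [0,-5,45],"dr": [0,0,0]}
    - {"slide": [0,-5,45],"dr": [0,0,0]}
    - {"slide": [0,-5,45],"dr": [0,0,0]}

```text
t: 3.53
ee_pos: [0.4801, 0.299, 0.0719]
tool_rot: [0.376, 0.911, 0.155, 0.067]
contact_force: [0.3, 2.1, 0.0]
opening: 0.0453
```

Run:
```python
from h import *
for i in range(2):
    c=cam("wrist");im=robot.capture("wrist")
    R=tool(19.4,45);p=tcp((.486,.2795,.05),R,0);print(go(p,R))
    print(proj(c,[(.486,.2795,.05),(.4445,.2655,.05),(.533,.297,.05)]))
print(robot.sense()["ee_pos"])
cv2.imwrite("pics/w3.png",cv2.resize(im[120:290,190:370,::-1],(720,680))[:600])
```

```text
(array([-1.1, -0.8, 48.8]), array([-0.13, -0.22, -0.19]))
[[275.12492185 229.67703566]
 [274.90245715 283.95488824]
 [273.8012131  161.19850694]]
(array([-1.1, -0.6, 48.6]), array([-0.13, -0.22, -0.17]))
[[275.41357499 229.73572918]
 [275.1655101  284.00772417]
 [274.12421069 161.27061083]]
[0.48003743 0.29922552 0.07158314]
```

View pics/w3.png

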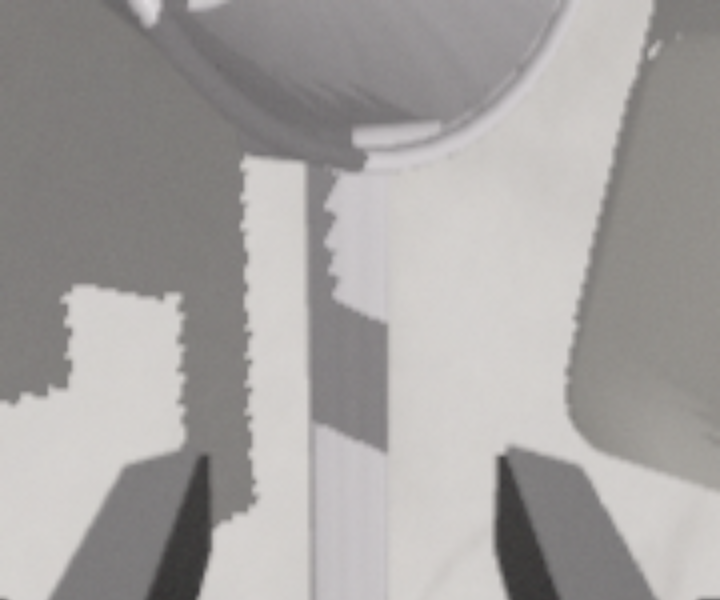

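The bar is centred between the fingers: its middle is at column 277.5 in the full picture and the finger mid is at 278.7. That leaves about −0.7 mm to correct. I'll advance 48 mm and close.

jog_arm:
  rows:
    - {"slide": [0,-0.7,12],"dr": [0,0,0]}
    - {"slide": [0,-0.7,24],"dr": [0,0,0]}
    - {"slide": [-1,-0.7,36],"dr": [0,0,0]}
    - {"slide": [-1,-0.7,48],"dr": [0,0,0]}
    - {"slide": [-1,-0.7,48],"dr": [0,0,0]}
    - {"slide": [-1,-0.7,48],"dr": [0,0,0]}

```text
t: 4.13
ee_pos: [0.4899, 0.266, 0.0358]
tool_rot: [0.377, 0.911, 0.155, 0.065]
contact_force: [0.5, 0.1, -0.5]
opening: 0.0449
```

Run:
```python
from h import *
R=tool(19.4,45);p=tcp((.486,.2795,.05),R,0);print(go(p,R));s=robot.sense();print(s["ee_pos"],s["contact_force"])
```

```text
(array([ 0.8,  0.1, -1.2]), array([-0.05, -0.05, -0.12]))
[0.48988253 0.26597209 0.03582546] [ 0.54381694  0.10866716 -0.52361792]
```

Close, with a strong grip.

jog_arm:
  rows:
    - {"slide": [0,0,0]}
    - {"slide": [0,0,0]}
    - {"slide": [0,0,0]}
    - {"slide": [0,0,0]}
    - {"slide": [0,0,0]}
    - {"slide": [0,0,0]}
    - {"slide": [0,0,0]}
    - {"slide": [0,0,0]}
  fingers: 0
  newtons: 20

```text
validation failed for argument at $.ro...
```

jog_arm:
  rows:
    - {"slide": [0,0,0],"dr": [0,0,0]}
    - {"slide": [0,0,0],"dr": [0,0,0]}
    - {"slide": [0,0,0],"dr": [0,0,0]}
    - {"slide": [0,0,0],"dr": [0,0,0]}
    - {"slide": [0,0,0],"dr": [0,0,0]}
    - {"slide": [0,0,0],"dr": [0,0,0]}
    - {"slide": [0,0,0],"dr": [0,0,0]}
    - {"slide": [0,0,0],"dr": [0,0,0]}
  fingers: 0
  newtons: 20

```text
t: 4.8
ee_pos: [0.49, 0.2662, 0.0361]
tool_rot: [0.377, 0.911, 0.155, 0.066]
contact_force: [-0.6, 0.7, 1.3]
opening: 0.0141
```

jog_arm:
  rows:
    - {"slide": [0,0,0],"dr": [0,0,0]}
    - {"slide": [0,0,0],"dr": [0,0,0]}
    - {"slide": [0,0,0],"dr": [0,0,0]}
    - {"slide": [0,0,0],"dr": [0,0,0]}
  newtons: 55

```text
t: 5.13
ee_pos: [0.49, 0.2662, 0.0361]
tool_rot: [0.377, 0.911, 0.155, 0.066]
contact_force: [-1.3, 0.6, 0.2]
opening: 0.013
```

Run:
```python
from h import *
R=tool(19.4,45);s,Rn=pose();p=s["ee_pos"];print(p,go(p+[0,0,.03],R),go(p+[0,0,.15],R))
# pour start: pot yaw 0, bar z, pot axis over tray x, y
for yaw in (0,10):
  for l in (45,-45,-75):
    R=tool(yaw,l);a=np.radians(yaw)
    g=np.array([.552-.11*np.cos(a),.095-.11*np.sin(a),.175]);print(yaw,l,tcp(g,R))
```

```text
[0.49001286 0.2662273  0.03613292] (array([  0.1,  21.2, -21.2]), array([-0.06, -0.09, -0.13])) (array([   0.4,  106. , -106.2]), array([-0.06, -0.09, -0.13]))
0 45 [0.442      0.08170639 0.16170639]
0 -45 [0.442      0.10829361 0.16170639]
0 -75 [0.442      0.11315941 0.1701342 ]
10 45 [0.44597956 0.06280705 0.16170639]
10 -45 [0.44136274 0.08899035 0.16170639]
10 -75 [0.4405178  0.09378222 0.1701342 ]
```

jog_arm:
  rows:
    - {"slide": [0,3.5,-3.5],"dr": [0,0,0]}
    - {"slide": [0,7,-7],"dr": [0,0,0]}
    - {"slide": [0,14,-14],"dr": [0,0,0]}
    - {"slide": [0,21,-21],"dr": [0,0,0]}
    - {"slide": [0,35,-35],"dr": [0,0,0]}
    - {"slide": [0,49,-49],"dr": [0,0,0]}
    - {"slide": [0,63,-63],"dr": [0,0,0]}
    - {"slide": [0,77,-77],"dr": [0,0,0]}
    - {"slide": [0,91,-91],"dr": [0,0,0]}
    - {"slide": [0,106,-106],"dr": [0,0,0]}
    - {"slide": [0,106,-106],"dr": [0,0,0]}
    - {"slide": [0,106,-106],"dr": [0,0,0]}
  newtons: 60

```text
t: 6.13
ee_pos: [0.4901, 0.2665, 0.1878]
tool_rot: [0.375, 0.912, 0.154, 0.067]
contact_force: [0.6, -0.3, -2.6]
opening: 0.0135
```

Run:
```python
from h import *
a=robot.capture("side")[150:330,120:340,::-1];b=robot.capture("wrist")[:,:,::-1]
cv2.imwrite("pics/l1.png",np.hstack([cv2.resize(a,(440,360)),cv2.resize(b,(360,360))]))
s=robot.sense();print(s["ee_pos"],s["contact_force"],s["torque"],s["opening"],s["joint_positions"])
R=tool(0,45);g=np.array([.442,.095,.175]);print(go(tcp(g,R),R)); g[2]=.20;print(go(tcp(g,R),R))
```

```text
[0.48907841 0.26569335 0.18479226] [ 0.15936377  0.85575743 -2.57364264] [ 0.44735354  0.43077436 -0.08505314] 0.013576593796947258 [ 0.79911577  0.34503548  1.30942553 -0.71300936  1.82709269  1.96685829]
(array([-105.5,   95.6,  127.9]), array([ -0.07, -13.72,  13.68]))
(array([-105.5,  113.2,  110.2]), array([ -0.07, -13.72,  13.68]))
```

View pics/l1.png

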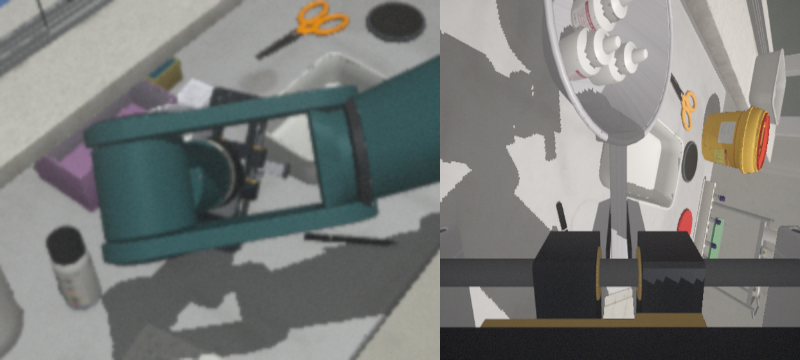

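The pot is held level with all three bottles in it; the 2.6 N pull matches its weight. Next I carry it over the tray.

jog_arm:
  rows:
    - {"slide": [-5,5,5],"dr": [0,-1,1]}
    - {"slide": [-15,16,15],"dr": [0,-2,2]}
    - {"slide": [-26,28,26],"dr": [0,-3.4,3.4]}
    - {"slide": [-37,40,38],"dr": [0,-5,5]}
    - {"slide": [-48,52,50],"dr": [0,-6.5,6.5]}
    - {"slide": [-60,64,62],"dr": [0,-8,8]}
    - {"slide": [-72,76,74],"dr": [0,-9.5,9.5]}
    - {"slide": [-84,88,86],"dr": [0,-11,11]}
    - {"slide": [-95,100,97],"dr": [0,-12.5,12.5]}
    - {"slide": [-102,109,106],"dr": [0,-13.3,13.3]}
    - {"slide": [-105.5,113,110],"dr": [0,-13.7,13.7]}
    - {"slide": [-105.5,113,110],"dr": [0,-13.7,13.7]}

```text
t: 7.23
ee_pos: [0.4413, 0.0805, 0.186]
tool_rot: [0.382, 0.924, -0.001, -0.001]
contact_force: [-0.2, 0.3, -1.3]
opening: 0.0132
```

Run:
```python
from h import *
s=robot.sense();print(s["ee_pos"],s["contact_force"],s["torque"],s["opening"],s["joint_positions"])
for l in (45,15,-15,-35,-45,-60,-75):
    R=tool(0,l);g=np.array([.442,.095,.158]);print(l,go(tcp(g,R),R))
```

```text
[0.44132308 0.08051464 0.18604114] [-0.20384134  0.26904363 -1.26349195] [0.5946928  0.22519885 0.06730205] 0.013208577043928403 [ 0.53572618  0.14457186  1.55243283 -0.68158863  1.84518195  2.05473024]
45 (array([  0.7, -30.1,  28.4]), array([-0.03,  0.14, -0.04]))
15 (array([  0.7, -39.5,  25.9]), array([29.97,  0.13, -0.08]))
-15 (array([  0.7, -46.3,  19. ]), array([59.97,  0.11, -0.11]))
-35 (array([  0.7, -48.6,  12.9]), array([79.97,  0.09, -0.13]))
-45 (array([  0.7, -48.9,   9.6]), array([ 8.997e+01,  8.000e-02, -1.400e-01]))
-60 (array([  0.7, -48.2,   4.7]), array([ 1.0497e+02,  6.0000e-02, -1.6000e-01]))
-75 (array([  0.6, -46.4,   0.2]), array([ 1.1997e+02,  4.0000e-02, -1.7000e-01]))
```

jog_arm:
  rows:
    - {"slide": [0.7,-15,14],"dr": [0,0,0]}
    - {"slide": [0.7,-30,28],"dr": [0,0,0]}
    - {"slide": [0.7,-31.5,28.5],"dr": [5,0,0]}
    - {"slide": [0.7,-33.5,28],"dr": [11,0,0]}
    - {"slide": [0.7,-35.5,27.5],"dr": [17,0,0]}
    - {"slide": [0.7,-37.5,26.5],"dr": [23,0,0]}
    - {"slide": [0.7,-39.5,26],"dr": [30,0,0]}
    - {"slide": [0.7,-41,25],"dr": [36,0,0]}
    - {"slide": [0.7,-42.5,23.5],"dr": [42,0,0]}
    - {"slide": [0.7,-44,22],"dr": [48,0,0]}
    - {"slide": [0.7,-45.2,20.5],"dr": [54,0,0]}
    - {"slide": [0.7,-46.3,19],"dr": [60,0,0]}

```text
t: 8.23
ee_pos: [0.4423, 0.1, 0.1408]
tool_rot: [-0.132, 0.991, -0.001, 0.001]
contact_force: [0.1, 0.4, -2.5]
opening: 0.0138
```

Run:
```python
from h import *
s=robot.sense();print(s["t"],s["ee_pos"],s["contact_force"],s["opening"],s["joint_positions"])
for l in (-15,-35,-45,-60,-75):
    R=tool(0,l);g=np.array([.442,.095,.158]);print(l,go(tcp(g,R),R))
```

```text
8.2333 [0.44232318 0.09998437 0.14084048] [ 0.12348835  0.40012257 -2.47356723] 0.013839880958914476 [-0.11037943 -0.12836651  1.73535609  0.26401904  1.56361879  1.45575421]
-15 (array([-0.3,  0.4,  0.9]), array([-0.21, -0.07, -0.05]))
-35 (array([-0.3, -6.1, -0.2]), array([19.79, -0.07, -0.04]))
-45 (array([-0.3, -9. , -1.6]), array([29.79, -0.08, -0.04]))
-60 (array([ -0.3, -12.9,  -4.5]), array([ 4.479e+01, -8.000e-02, -3.000e-02]))
-75 (array([ -0.3, -15.9,  -8.4]), array([ 5.979e+01, -9.000e-02, -1.000e-02]))
```

jog_arm:
  rows:
    - {"slide": [0,-1.5,1],"dr": [4,0,0]}
    - {"slide": [0,-3,0.5],"dr": [8,0,0]}
    - {"slide": [0,-4,0.2],"dr": [12,0,0]}
    - {"slide": [0,-5,0],"dr": [16,0,0]}
    - {"slide": [0,-6,0],"dr": [20,0,0]}
    - {"slide": [0,-7,-0.6],"dr": [23,0,0]}
    - {"slide": [0,-7.7,-1],"dr": [26,0,0]}
    - {"slide": [0,-8.4,-1.3],"dr": [28,0,0]}
    - {"slide": [0,-9,-1.6],"dr": [30,0,0]}
    - {"slide": [0,-9,-1.6],"dr": [30,0,0]}
    - {"slide": [0,-9,-1.6],"dr": [30,0,0]}
    - {"slide": [0,-9,-1.6],"dr": [30,0,0]}

```text
t: 9.23
ee_pos: [0.4424, 0.1083, 0.1448]
tool_rot: [-0.384, 0.923, 0.0, 0.0]
contact_force: [0.4, -0.3, -0.9]
opening: 0.0135
```

Run:
```python
from h import *
s=robot.sense();print(s["t"],s["ee_pos"],s["contact_force"],s["torque"],s["opening"],s["joint_positions"])
a=robot.capture("side")[130:310,170:390,::-1];b=robot.capture("wrist")[:,:,::-1]
cv2.imwrite("pics/p1.png",np.hstack([cv2.resize(a,(400,330)),cv2.resize(b,(400,330))]))
for l in (-45,-60,-75):
    R=tool(0,l);g=np.array([.442,.095,.158]);print(l,go(tcp(g,R),R))
```

```text
9.2333 [0.44244478 0.10833317 0.14476361] [ 0.42585681 -0.31116131 -0.90909439] [-0.48696842  0.23463887  0.05337839] 0.013479114917252377 [-0.42930988 -0.01001637  1.80529218  0.70788898  1.70089925  1.10604226]
-45 (array([-0.5,  0.4,  0.2]), array([-0.14, -0.08,  0.07]))
-60 (array([-0.5, -4.4, -0.4]), array([14.86, -0.07,  0.08]))
-75 (array([-0.5, -9. , -2.3]), array([29.86, -0.06,  0.09]))
```

View pics/p1.png

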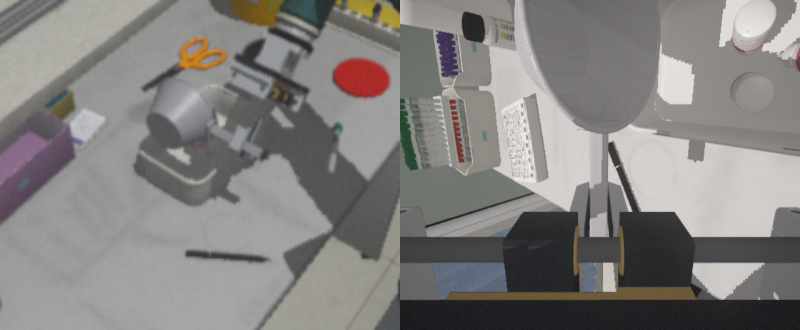

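The pot is tipped 90 degrees. The wrist half shows bottles in the tray at about (753,92) and (755,22), with part of a third at (797,62). I'll tip 25 degrees more to be sure, then go back.

jog_arm:
  rows:
    - {"slide": [0,-1.5,0],"dr": [5,0,0]}
    - {"slide": [0,-3,0],"dr": [10,0,0]}
    - {"slide": [0,-4.5,-0.4],"dr": [15,0,0]}
    - {"slide": [0,-6,-1],"dr": [20,0,0]}
    - {"slide": [0,-7.5,-1.6],"dr": [25,0,0]}
    - {"slide": [0,-7.5,-1.6],"dr": [25,0,0]}
    - {"slide": [0,-7.5,-1.6],"dr": [25,0,0]}
    - {"slide": [0,-7.5,-1.6],"dr": [25,0,0]}
    - {"slide": [0,-7.5,-1.6],"dr": [25,0,0]}

```text
t: 10.08
ee_pos: [0.443, 0.1128, 0.1526]
tool_rot: [-0.573, 0.819, 0.002, 0.002]
contact_force: [0.2, -0.3, -1.0]
opening: 0.0136
```

Run:
```python
from h import *
s=robot.sense();print(s["t"],s["ee_pos"],s["contact_force"],s["torque"],s["opening"],s["joint_positions"])
for l,g in ((-25,(.442,.095,.19)),(5,(.442,.06,.22)),(25,(.442,.03,.23)),(45,(.442,.0,.23))):
    R=tool(0,l);print(l,go(tcp(g,R),R))
```

```text
10.0833 [0.44297276 0.11275062 0.15255652] [ 0.15928603 -0.29820141 -1.00608224] [-0.61957594  0.12189719 -0.02910276] 0.013573275881700765 [-0.57027007  0.20672753  1.84216256  0.97438146  1.86717307  0.89262804]
-25 (array([ -0.9, -15.8, -16.2]), array([-44.97,  -0.15,   0.24]))
5 (array([ -0.8, -27.1, -67.8]), array([-74.97,  -0.22,   0.2 ]))
25 (array([  -0.8,  -25.7, -105.9]), array([-94.97,  -0.26,   0.17]))
45 (array([  -0.8,  -17.1, -140.4]), array([-114.97,   -0.31,    0.13]))
```

jog_arm:
  rows:
    - {"slide": [0,-5,-4],"dr": [-6,0,0]}
    - {"slide": [0,-8,-7],"dr": [-13,0,0]}
    - {"slide": [0,-10,-9],"dr": [-20,0,0]}
    - {"slide": [0,-12,-12],"dr": [-27,0,0]}
    - {"slide": [0,-14,-14],"dr": [-34,0,0]}
    - {"slide": [0,-15,-15],"dr": [-40,0,0]}
    - {"slide": [-1,-16,-16],"dr": [-45,0,0]}
    - {"slide": [-1,-19,-27],"dr": [-51,0,0]}
    - {"slide": [-1,-21,-38],"dr": [-57,0,0]}
    - {"slide": [-1,-23,-48],"dr": [-63,0,0]}
    - {"slide": [-1,-25,-58],"dr": [-69,0,0]}
    - {"slide": [-1,-27,-68],"dr": [-75,0,0]}

```text
t: 11.08
ee_pos: [0.4418, 0.0586, 0.2045]
tool_rot: [0.046, 0.999, 0.001, 0.005]
contact_force: [-0.4, 0.2, -1.5]
opening: 0.0136
```

Run:
```python
from h import *
s=robot.sense();print(s["t"],s["ee_pos"],s["contact_force"],s["opening"],s["joint_positions"])
for l,g in ((25,(.442,.03,.23)),(45,(.442,.0,.23))):
    R=tool(0,l);print(l,go(tcp(g,R),R))
# stand target
for yaw in (0,-10,-20):
    R=tool(yaw,45);a=np.radians(yaw);g=np.array([.61-.11*np.cos(a),-.26-.11*np.sin(a),.16]);print(yaw,go(tcp(g,R),R))
```

```text
11.0833 [0.44183209 0.05863661 0.20450275] [-0.3812706   0.15839633 -1.46386053] 0.01355700034492863 [ 0.07725766 -0.14347468  1.60055413 -0.09263377  1.68049146  1.63633715]
25 (array([ 0.2, 37.2, -5.1]), array([-19.76,  -0.61,  -0.05]))
45 (array([ 0.2, 72.7, -5.6]), array([-39.76,  -0.6 ,  -0.16]))
0 (array([ 56.9, 325.3,  88.5]), array([-39.76,  -0.6 ,  -0.16]))
-10 (array([ 56.3, 306.1,  86.7]), array([-39.7 ,  -4.93,   9.08]))
-20 (array([ 59.1, 287. ,  85. ]), array([-39.44,  -9.26,  18.32]))
```

jog_arm:
  rows:
    - {"slide": [0,12,-2],"dr": [-6,0,0]}
    - {"slide": [0,24,-4],"dr": [-13,-0.6,0]}
    - {"slide": [0,37,-5],"dr": [-20,-0.6,0]}
    - {"slide": [0,49,-6],"dr": [-27,-0.6,0]}
    - {"slide": [0,61,-6],"dr": [-34,-0.6,0]}
    - {"slide": [0,73,-6],"dr": [-39.8,-0.6,0]}
    - {"slide": [10,110,6],"dr": [-39.8,-1.5,1.5]}
    - {"slide": [20,145,20],"dr": [-39.8,-3,4]}
    - {"slide": [30,180,34],"dr": [-39.8,-4,7]}
    - {"slide": [38,210,40],"dr": [-39.8,-5,9]}
    - {"slide": [38,210,40],"dr": [-39.8,-5,9]}
    - {"slide": [38,210,40],"dr": [-39.8,-5,9]}

```text
t: 12.08
ee_pos: [0.4801, -0.1544, 0.1847]
tool_rot: [0.381, 0.92, -0.081, -0.034]
contact_force: [-0.4, 0.2, -0.8]
opening: 0.0134
```

Run:
```python
from h import *
s=robot.sense();print(s["t"],s["ee_pos"],s["contact_force"],s["opening"],s["joint_positions"])
a=robot.capture("scene")[100:280,200:400,::-1];b=robot.capture("wrist")[:,:,::-1]
cv2.imwrite("pics/p2.png",np.hstack([cv2.resize(a,(360,324)),cv2.resize(b,(432,324))]))
for yaw in (-10,):
  for z in (.16,.10,.08,.062,.060):
    R=tool(yaw,45);a=np.radians(yaw);g=np.array([.61-.11*np.cos(a),-.26-.11*np.sin(a),z]);print(z,go(tcp(g,R),R))
```

```text
12.0833 [ 0.4800749  -0.15439954  0.18465528] [-0.43771661  0.16853948 -0.8084122 ] 0.013440767979165567 [ 0.06256145  0.10356062  1.6010166  -0.75912391  1.64278854  1.83429273]
0.16 (array([36.1, 40.9, 95.1]), array([-0.01, -0.05,  0.05]))
0.1 (array([ 36.1,  -1.5, 137.6]), array([-0.01, -0.05,  0.05]))
0.08 (array([ 36.1, -15.6, 151.7]), array([-0.01, -0.05,  0.05]))
0.062 (array([ 36.1, -28.4, 164.4]), array([-0.01, -0.05,  0.05]))
0.06 (array([ 36.1, -29.8, 165.9]), array([-0.01, -0.05,  0.05]))
```

View pics/p2.png

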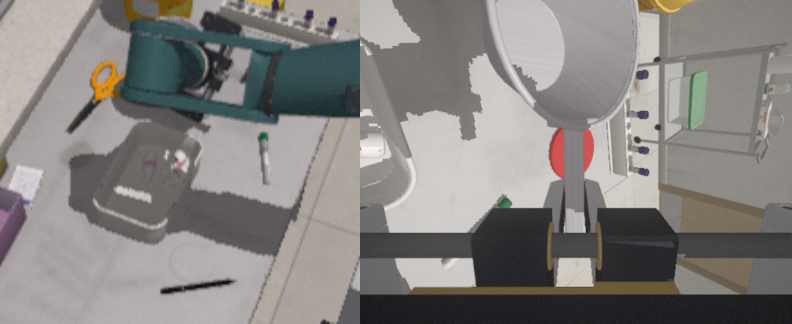

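The pot is empty, and the tray holds the white bottles at (133,193), (150,163) and (182,160) in the scene half. Next I check how the pot sits in the gripper by overlaying the nominal rim on the wrist picture.

Run:
```python
from h import *
c=robot.calibration("wrist");T=np.linalg.inv(c["tool_from_camera"]);cm=(c["K"],T[:3,:3],T[:3,3])
im=robot.capture("wrist")[:,:,::-1].copy()
L=np.array([0,.7071,-.7071]);Y=np.array([0,-.7071,-.7071])  # pot z, pot y in tool axes
s,R=pose();print(R@L,R@Y)
def pt(x,y,z): return np.array([x+.11,0,-robot.pinch_z])+y*Y+(z-.05)*L
t=np.linspace(0,2*np.pi,120)
for r,z in((.06,.06),(.036,0)):
    P=proj(cm,[pt(r*np.cos(a),r*np.sin(a),z) for a in t])
    cv2.polylines(im,[np.int32(P*8)],True,(0,0,255),1,cv2.LINE_AA,3)
cv2.imwrite("pics/ov.png",cv2.resize(im[:240,100:420],(800,600),interpolation=cv2.INTER_CUBIC))
```

```text
[-1.30739695e-04  1.28401736e-04  9.99990393e-01] [ 1.71403639e-01  9.85191150e-01 -1.04091995e-04]
```

View pics/ov.png

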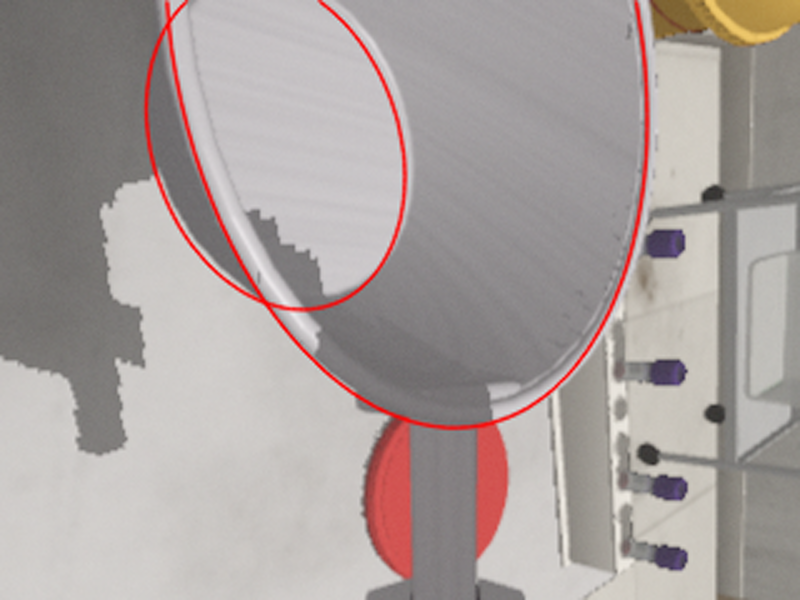

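The overlay fits well: the base ring coincides, and the near rim sits 2–3 mm further out than drawn. I'll take the axis as 112 mm from the grip, and the pot sits upright. Now I move over the stand.

Run:
```python
from h import *
R=tool(-10,45);a=np.radians(-10)
for z in (.16,.10,.075,.066):
    g=np.array([.61-.112*np.cos(a),-.26-.112*np.sin(a),z]);print(z,tcp(g,R),go(tcp(g,R),R))
```

```text
0.16 [ 0.49739312 -0.25364305  0.14670639] (array([33.9, 41.1, 95.4]), array([ 0.01, -0.1 ,  0.09]))
0.1 [ 0.49739312 -0.25364305  0.08670639] (array([ 33.9,  -1.3, 137.8]), array([ 0.01, -0.1 ,  0.09]))
0.075 [ 0.49739312 -0.25364305  0.06170639] (array([ 33.9, -19. , 155.5]), array([ 0.01, -0.1 ,  0.09]))
0.066 [ 0.49739312 -0.25364305  0.05270639] (array([ 33.9, -25.4, 161.9]), array([ 0.01, -0.1 ,  0.09]))
```

jog_arm:
  rows:
    - {"slide": [8,10,24],"dr": [0,0,0]}
    - {"slide": [17,20,48],"dr": [0,0,0]}
    - {"slide": [26,31,72],"dr": [0,0,0]}
    - {"slide": [34,41,95],"dr": [0,0,0]}
    - {"slide": [34,30,107],"dr": [0,0,0]}
    - {"slide": [34,18,119],"dr": [0,0,0]}
    - {"slide": [34,8,129],"dr": [0,0,0]}
    - {"slide": [34,-1.3,138],"dr": [0,0,0]}
    - {"slide": [34,-12,148.5],"dr": [0,0,0]}
    - {"slide": [34,-19,155.5],"dr": [0,0,0]}
    - {"slide": [34,-19,155.5],"dr": [0,0,0]}
    - {"slide": [34,-19,155.5],"dr": [0,0,0]}

```text
t: 13.23
ee_pos: [0.4972, -0.2533, 0.061]
tool_rot: [0.381, 0.92, -0.079, -0.034]
contact_force: [-0.6, -0.4, -1.7]
opening: 0.0134
```

Run:
```python
from h import *
R=tool(-10,45);a=np.radians(-10)
s=robot.sense();print(s["t"],s["ee_pos"],s["contact_force"],s["joint_positions"])
for z in (.066,.06):
    g=np.array([.61-.112*np.cos(a),-.26-.112*np.sin(a),z]);print(z,go(tcp(g,R),R))
ims=[cv2.resize(robot.capture("scene")[90:190,240:380,::-1],(400,286),interpolation=cv2.INTER_CUBIC),cv2.resize(robot.capture("side")[110:210,260:400,::-1],(400,286),interpolation=cv2.INTER_CUBIC)]
cv2.imwrite("pics/s1.png",np.hstack(ims))
for n in("scene","side"):print(proj(cam(n),[(.61,-.26,.01),(.61,-.26,.075)]))
```

```text
13.2333 [ 0.49721111 -0.25330688  0.06098394] [-0.5978997  -0.40006192 -1.69564383] [-0.12155546  0.24832216  1.7028169  -0.81214504  1.34029154  1.87798589]
0.066 (array([ 0.3, -5.6,  6.1]), array([ 0.03, -0.06,  0.19]))
0.06 (array([ 0.3, -9.9, 10.3]), array([ 0.03, -0.06,  0.19]))
[[299.66226484 139.22899476]
 [300.14954619 127.30440316]]
[[317.01243311 160.75428252]
 [318.32229603 146.92660518]]
```

View pics/s1.png

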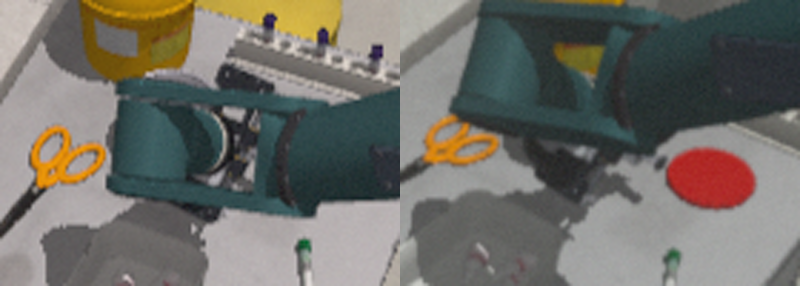

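The arm hides the pot in both views, so I'll lower it by feel.

jog_arm:
  rows:
    - {"slide": [0,-1.4,1.4],"dr": [0,0,0]}
    - {"slide": [0,-2.8,2.8],"dr": [0,0,0]}
    - {"slide": [0,-4.2,4.2],"dr": [0,0,0]}
    - {"slide": [0,-5.6,5.6],"dr": [0,0,0]}
    - {"slide": [0,-6.3,6.3],"dr": [0,0,0]}
    - {"slide": [0,-7,7],"dr": [0,0,0]}
    - {"slide": [0,-7,7],"dr": [0,0,0]}
    - {"slide": [0,-7,7],"dr": [0,0,0]}

```text
t: 14.0
ee_pos: [0.4981, -0.2537, 0.0526]
tool_rot: [0.382, 0.92, -0.08, -0.032]
contact_force: [0.2, -0.4, -1.8]
opening: 0.0135
```

jog_arm:
  rows:
    - {"slide": [0,-0.4,0.4],"dr": [0,0,0]}
    - {"slide": [0,-0.8,0.8],"dr": [0,0,0]}
    - {"slide": [0,-1,1],"dr": [0,0,0]}
    - {"slide": [0,-1,1],"dr": [0,0,0]}

```text
t: 14.33
ee_pos: [0.4981, -0.2537, 0.0511]
tool_rot: [0.382, 0.92, -0.08, -0.032]
contact_force: [-0.2, 0.3, -1.6]
opening: 0.0134
```

jog_arm:
  rows:
    - {"slide": [0,-0.4,0.4],"dr": [0,0,0]}
    - {"slide": [0,-0.7,0.7],"dr": [0,0,0]}
    - {"slide": [0,-0.7,0.7],"dr": [0,0,0]}
    - {"slide": [0,-0.7,0.7],"dr": [0,0,0]}

```text
t: 14.67
ee_pos: [0.4981, -0.2537, 0.0501]
tool_rot: [0.382, 0.92, -0.08, -0.032]
contact_force: [-0.3, 0.3, -1.6]
opening: 0.0131
```

The TCP was at z 0.036 at the grasp, so contact should come near 0.046.

jog_arm:
  rows:
    - {"slide": [0,-0.5,0.5],"dr": [0,0,0]}
    - {"slide": [0,-1,1],"dr": [0,0,0]}
    - {"slide": [0,-1.5,1.5],"dr": [0,0,0]}
    - {"slide": [0,-2,2],"dr": [0,0,0]}
    - {"slide": [0,-2,2],"dr": [0,0,0]}
    - {"slide": [0,-2,2],"dr": [0,0,0]}

```text
t: 15.17
ee_pos: [0.4981, -0.2538, 0.0474]
tool_rot: [0.382, 0.92, -0.08, -0.032]
contact_force: [-0.6, -0.2, -1.2]
opening: 0.0137
```

jog_arm:
  rows:
    - {"slide": [0,-0.3,0.3],"dr": [0,0,0]}
    - {"slide": [0,-0.6,0.6],"dr": [0,0,0]}
    - {"slide": [0,-0.6,0.6],"dr": [0,0,0]}
    - {"slide": [0,-0.6,0.6],"dr": [0,0,0]}

```text
t: 15.5
ee_pos: [0.4983, -0.2539, 0.0468]
tool_rot: [0.382, 0.92, -0.08, -0.032]
contact_force: [-1.0, -0.3, -0.1]
opening: 0.0133
```

jog_arm:
  rows:
    - {"slide": [0,-0.2,0.2],"dr": [0,0,0]}
    - {"slide": [0,-0.4,0.4],"dr": [0,0,0]}
    - {"slide": [0,-0.4,0.4],"dr": [0,0,0]}
    - {"slide": [0,-0.4,0.4],"dr": [0,0,0]}

```text
t: 15.83
ee_pos: [0.4983, -0.254, 0.0465]
tool_rot: [0.382, 0.92, -0.08, -0.032]
contact_force: [-0.9, -0.3, 2.0]
opening: 0.0132
```

Run:
```python
from h import *
s=robot.sense();print(s["ee_pos"],s["contact_force"],s["torque"])
R=tool(-10,45);print(go(s["ee_pos"],R))
```

```text
[ 0.49827786 -0.25398045  0.04645116] [-0.88237944 -0.33156185  2.03124614] [ 0.25716679 -0.02275184 -0.06070139]
(array([0., 0., 0.]), array([ 0.08, -0.18,  0.01]))
```

Contact is firm at about 4 N. I'll ease the grip first, then open.

jog_arm:
  rows:
    - {"slide": [0,0,0],"dr": [0,0,0]}
    - {"slide": [0,0,0],"dr": [0,0,0]}
    - {"slide": [0,0,0],"dr": [0,0,0]}
    - {"slide": [0,0,0],"dr": [0,0,0]}
  newtons: 5

```text
t: 16.17
ee_pos: [0.4983, -0.254, 0.0463]
tool_rot: [0.382, 0.92, -0.08, -0.032]
contact_force: [-0.6, -0.5, 0.6]
opening: 0.0136
```

jog_arm:
  rows:
    - {"slide": [0,0,0],"dr": [0,0,0]}
    - {"slide": [0,0,0],"dr": [0,0,0]}
    - {"slide": [0,0,0],"dr": [0,0,0]}
    - {"slide": [0,0,0],"dr": [0,0,0]}
    - {"slide": [0,0,0],"dr": [0,0,0]}
    - {"slide": [0,0,0],"dr": [0,0,0]}
  fingers: 45

```text
t: 16.67
ee_pos: [0.4983, -0.254, 0.0464]
tool_rot: [0.382, 0.92, -0.08, -0.032]
contact_force: [-0.5, -0.3, -0.4]
opening: 0.0445
```

jog_arm:
  rows:
    - {"slide": [0,0,-8],"dr": [0,0,0]}
    - {"slide": [0,0,-20],"dr": [0,0,0]}
    - {"slide": [0,0,-35],"dr": [0,0,0]}
    - {"slide": [0,0,-50],"dr": [0,0,0]}
    - {"slide": [0,0,-70],"dr": [0,0,0]}
    - {"slide": [0,0,-90],"dr": [0,0,0]}
    - {"slide": [-20,10,-120],"dr": [0,0,0]}
    - {"slide": [-40,20,-150],"dr": [0,0,0]}
    - {"slide": [-60,20,-180],"dr": [0,0,0]}
    - {"slide": [-80,0,-210],"dr": [0,0,0]}
    - {"slide": [-100,-20,-230],"dr": [0,0,0]}
    - {"slide": [-100,-20,-230],"dr": [0,0,0]}

```text
t: 17.67
ee_pos: [0.4291, -0.0577, 0.196]
tool_rot: [0.38, 0.921, -0.077, -0.03]
contact_force: [0.7, 0.4, -0.1]
opening: 0.0449
```

Run:
```python
from h import *
s=robot.sense();print(s["t"],s["ee_pos"],s["contact_force"],s["opening"],s["joint_positions"])
for n in("scene","side","wrist"):
    c=cam(n);im=robot.capture(n)[:,:,::-1];cv2.imwrite(f"pics/f_{n}.png",im)
    print(n,proj(c,[(.61,-.26,.01),(.61,-.26,.07)]))
```

```text
17.6667 [ 0.42911166 -0.05765548  0.19597445] [ 0.71808785  0.36290866 -0.10769377] 0.04491704809931936 [ 0.2658639   0.03666623  1.64785704 -0.71596454  1.78299266  1.96721571]
scene [[299.66226484 139.22899476]
 [300.11102197 128.24715539]]
side [[317.01243311 160.75428252]
 [318.21845488 148.02281295]]
wrist [[265.3995148   15.78066985]
 [301.45869737   1.86360911]]
```

Run:
```python
from h import *
print(go((.42,.22,.30),tool(10,20)))
```

```text
(array([ -57.4, -120.6, -269.7]), array([ 24.85,  10.54, -16.89]))
```

jog_arm:
  rows:
    - {"slide": [-5,-10,-30],"dr": [3,1,-2]}
    - {"slide": [-10,-20,-60],"dr": [6,3,-4]}
    - {"slide": [-19,-40,-90],"dr": [10,4,-7]}
    - {"slide": [-29,-60,-130],"dr": [13,6,-9]}
    - {"slide": [-38,-80,-170],"dr": [17,7,-12]}
    - {"slide": [-48,-100,-210],"dr": [20,9,-14]}
    - {"slide": [-57,-120,-250],"dr": [25,10,-17]}
    - {"slide": [-57,-120,-270],"dr": [25,10,-17]}
    - {"slide": [-57,-120,-270],"dr": [25,10,-17]}
    - {"slide": [-57,-120,-270],"dr": [25,10,-17]}

```text
t: 18.65
ee_pos: [0.4214, 0.2198, 0.3013]
tool_rot: [0.171, 0.981, 0.085, 0.011]
contact_force: [0.3, -1.4, 0.2]
opening: 0.0452
```

Run:
```python
from h import *
s=robot.sense();print(s["t"],s["ee_pos"],s["contact_force"])
o=[]
for n,(x,y) in(("scene",(230,85)),("side",(240,100))):
    im=robot.capture(n)[:,:,::-1];cv2.imwrite(f"pics/g_{n}.png",im)
    o.append(cv2.resize(im[y:y+150,x:x+100],(400,600),interpolation=cv2.INTER_CUBIC))
cv2.imwrite("pics/g.png",np.hstack(o))
```

```text
18.65 [0.4214498  0.21975264 0.30133933] [ 0.31682481 -1.40570775  0.15705149]
```

View pics/g.png

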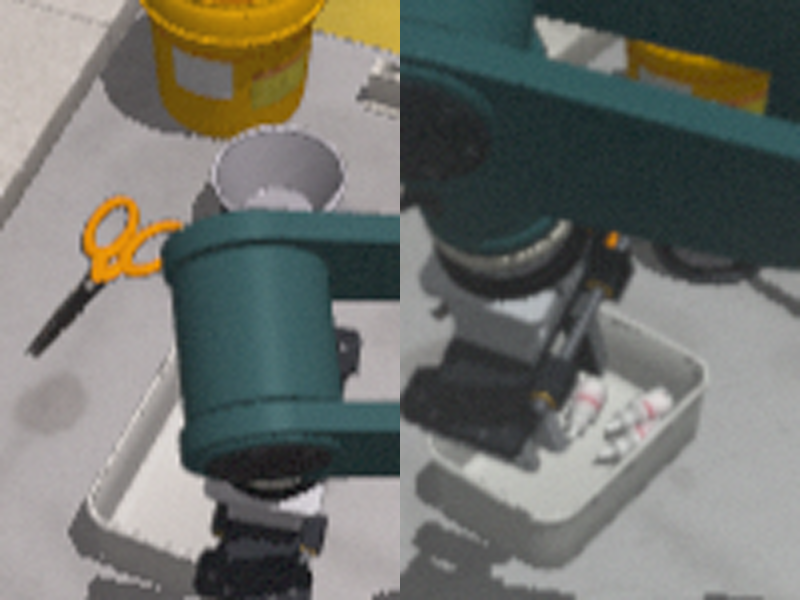

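The side half shows all three bottles in the tray, at about (585,400) and a pair near (635,425). The scene half shows the empty pot upright, its rim spanning columns 213–346 with its top at row 127. I'll check the centring against the predicted rim.

Run:
```python
from h import *
t=np.linspace(0,2*np.pi,200)
for dx,dy in((0,0),(.005,0),(0,.005)):
    P=(proj(cam("scene"),np.c_[.61+dx+.06*np.cos(t),-.26+dy+.06*np.sin(t),0*t+.07])-[230,85])*4
    print(dx,dy,"cols",P[:,0].min(),P[:,0].max(),"top",P[:,1].min())
```

```text
0 0 cols 214.46205695095387 346.4882765352206 top 124.81655435753379
0.005 0 cols 209.39041949740044 341.33319482572733 top 123.29918524106495
0 0.005 cols 212.3377632572449 344.5553224212181 top 128.45727926389577
```

```bash
python3 -c "
from rig import robot
print(robot.finish_job())"
```

```text
the job is handed in; nothing more can be done
None
```

The job is handed in, with about 19 s used of the 58 s. I gripped the pot by its handle, tipped it to about 115° over the tray until it was empty, then stood it on the dark base plate and let go.

- **Bottles:** the side view after release shows all three lying in the tray. The pot looked empty in the wrist and scene views.
- **Placing:** I lowered the pot by feel to about 4 N of contact and eased the grip before opening. It was still upright after the arm backed away.
- **Centring:** the rim seen in the scene view matches the rim predicted for the measured plate centre to within about 3 mm. The arm hid part of the rim in that view, so this rests on its sides and top edge only.
- **Other things:** the gripper opened clear and no contact force above a few newtons showed in the readings. I planned the path clear of the marker, the strip bottle and the red disc, but took no final picture to check them.

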